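Hang the headstock template on its stud

ROBOT

A 7-joint arm with a two-finger parallel gripper is mounted at the origin on the work surface. World frame = base frame: x ahead of the robot, y to its left, z up, the work surface at z = 0. Lengths are in m, angles in rad, forces in N, time in s.
With the tool pointing down it reaches from about 0.425 to 0.925 m from the base axis. Payload 6.8 kg.
Tool frame: the origin (TCP) lies on the mounting face of the last link; the fingertips stand 173 mm ahead of it and the grasp point (between the pads) lies 155 mm ahead of it; z points along the fingers, y is the line along which they close (so a half turn about z gives the same grasp; the last joint's range is limited). The gripper opens to 85 mm and grips with 20 to 120 N. Pads are 22 mm wide; open, the fingers measure 114 mm over their backs; the gripper's body (76 mm by 85 mm) begins 54 mm behind the grasp point. The pads swing forward as they close: fully open they stand 13 mm farther back than shut.
Start: joints at [-1.428, 0.477, 0.022, 1.555, -0.011, 1.109, -0.083], TCP at [0.168, 0.654, 0.405] pointing down, gripper open.
Joint ranges: [-2.96, 2.96], [-0.34, 2.1], [-1.41, 1.46], [0.24, 2.44], [-1.37, 4.51], [0.17, 1.92], [-2.96, 2.96]. Speed limits (rad/s): [2.39, 2.39, 3.14, 3.14, 3.14, 3.14, 3.14].

INTERFACE

Orientations are given as a unit quaternion [w, x, y, z].
In Python, from station import bot gives the robot as it stands. The module is installed in compiled form; this text tells all that it offers.
- The arm moves only by the shell command python3 -m pendant 'ROWS' [FORCE]. ROWS is JSON, a list of rows, each a list of 5 numbers: the finger opening in m, from 0 to 0.0854, then the shift along the tool's x, y, z in m, then the turn about the tool's z in degrees. In form: [[jaw, x, y, z, yaw], ...]. A call has 1 to 12 rows; each row shifts and turns the commanded pose from where the row before left it, along the tool's axes as they then stand; what a row does not reach is not made up. A row lasts 1/12 s, in which the tool goes at most 41.7 mm and 7.16 degrees, less where a joint would pass 70% of its speed; a pose out of reach is approached as far as the arm can. A call with a gripper value outside its range is refused whole. The fingers move at their own pace and stop on an object; FORCE is the grip in N (left out, the last holds). Time passes only in rows, so rows that do not move let the fingers close. It gives the time, the measured TCP pose, the force, the opening and the grip force at its end, in the units of the state.
- bot.get_obs(): the state, without advancing time (a new reading comes with each control period).
- bot.read_camera(name): name is "scene" or "top" or "wrist"; returns (picture, depth): 400x640x3 uint8, blue, green, red; 400x640 float32, m along the optical axis (not along the pixel's ray), 0 where there is no reading.
- bot.camera_model(name): a dict with "intrinsics" (3x3 intrinsics, pixels), "R" (3x3) and "t" (3): a world point X has camera coordinates R X + t. Camera axes: x right, y down, z forward; pixel columns grow to the right and rows downward; lengths in m; the calibration is good to about 2 mm. A picture is of the moment at which its call begins: read the wrist's pose just before it. camera_model takes no time and is no camera call; for the wrist camera it gives the pose at the moment of the call.
- bot.hand_in(): hands the job in; it is judged then, once.
Trained networks look in the newest picture that a camera, given by its name, has taken for a name from the list of things; names that differ only in an ending like _2 or _b are one class to them, and where a whole thing is asked for, a point or a joint stands for the part that bears it (a point fixed in the world has none). Each returns a list of dicts, best first, with "score" (0 to 1); they miss things now and then, are a little off and sometimes report something else, mostly with a low value. They report only what shows in the picture. A call takes as long as a camera call. They do not tell look-alikes from the thing itself.
- bot.boxes_of(name, camera): "at" ([column, row] in pixels, amid what is visible of it).
- bot.trace(name, camera): "mask" (400x640 bool, what is visible of it) and "at" ([column, row] in pixels, amid what is visible of it).
- bot.pinpoint(name, camera): "at" ([column, row] in pixels: a listed point, or the origin of a listed thing).
The state is a dict: "t": time; "q": joint angles; "joint_vel": joint speeds; "joint_torque": joint torques, N m; "eef_pos": TCP position; "tool_rot": TCP orientation; "contact_force": force on the tool from outside, world axes, zero at the start; "torque": the same for the moment, N m; "gripper_width": opening from 0.0 (shut) to 1.0 (fully open); "grasp_force": force on a finger pad.
Only numpy, scipy, OpenCV 4.12 (cv2) and the standard library are available. Lean on these libraries where they do the work, as an engineer would, in place of code of your own. Each camera call takes 0.05 s, during which the arm holds its last target. There are 200 camera calls.

TASK

Take the tall headstock template out of the bench rack and hang it on the free stud of the rail: slip its side slot sideways over the stud, behind the head, then let it down until it sits on the stud at the top of the slot, and only then let go. Ease it on by feel with light pressure, never forcing it, and leave the other pieces in the rack and on the rail as they are.

Things in the scene. Friction and masses are not known exactly. Their poses are not given: they have to be found in the camera images.
- template: The part to hang: a plywood guitar-headstock template, 12 mm thick (x), 218 mm tall (z), 0.15 to 0.31 kg, standing on edge in the rack. Origin: middle of its lower edge, mid thickness. Outline: head z 0 to 82, y -43 to +43; neck z 82 to 96, y -33 to +33; waist and slot z 96 to 151; tang z 151 to 218, y -24 to +24. It hangs upright, tang up.
- lip (a point): On the template at its y +41, z 127 mm: underside of the lip. The hanging slot is open at the +y edge only: a channel 12 mm high, z 115 to 127. The lip above it is flat underneath and runs out to y +52, 24 mm thick in z; the jaw below it ends at y +26, so a stud can lie under the lip's outer 26 mm before it enters the channel. Axes as the template's.
- seat (a point): On the template at its y 0, z 140 mm: the stud's centre when it hangs fully home. The channel's closed end is a wall at y -6.5; there, between y -6.5 and +6.5, the slot turns up 18 mm into a round-topped seat, so with the stud at that end the template can drop 18 mm. Axes as the template's.
- grip (a point): On the template at its y 0, z 202 mm, 16 mm below its top edge: pinch the 12 mm thickness (along x) here, from above. Axes as the template's.
- rack: Fixed wooden block 110 x 110 mm, 41 mm high, with three kerfs along its y axis, 14 mm wide, 29 mm deep, 34 mm apart in x; the template stands in any one of them, two low templates (88 and 66 mm tall) in the others. Origin: centre of its underside, on the bench.
- rail: Fixed wooden rail along its y axis on two posts: beam 500 mm long, 36 mm deep in x, its top 217 mm above the bench. Three 44 mm square stud plates on its +x face (away from the robot), 170 mm apart; the free one is any of the three. Origin: under its middle, on the bench.
- hanger: The free stud's 44 mm square, 4 mm thick backplate. Origin: its centre, on the rail's face, 195 mm above the bench; x points out from the rail along the stud, y along the rail, z up. The stud is clamped in it rigidly but by eye: its axis is parallel to x, and up to 8 mm off the plate's centre in y and in z, differently each time.
- gap (a point): On the free stud's backplate centre line, 17 mm out from the rail's face: where the middle of the template's thickness belongs. The stud is a 10 mm pin with room for a part from 7 to 27 mm out from the rail's face, then a head 24 mm across and 5 mm thick, too big for the slot. Axes as the backplate's. The pin itself is up to 8 mm off in y and z.
- levelling_beam: Leave alone: aluminium bar 40 x 160 x 10 mm hanging from another stud. Origin: that stud's axis; the bar reaches 20 mm above and 140 mm below it.
- fingerboard_template: Leave alone: tapered plywood template 54 x 170 x 12 mm hanging from another stud. Origin: that stud's axis; it reaches 20 mm above and 150 mm below it.
- heel_template: Leave alone: low template, 76 mm wide, 88 mm tall, standing in the rack. Origin: middle of its lower edge.
- bridge_template: Leave alone: low template, 90 mm wide, 66 mm tall, standing in the rack. Origin: middle of its lower edge.
Mind the look-alikes: they are no part of the job. Leave any green look-alike of the template alone.

How it is judged:
By the outcome, as a careful person would: the job done as asked, in the order asked, and still so for the second after the job is handed in, with the robot touching nothing.
It also fails if it takes over 67 s, if anything falls off the work surface, if the arm or the gripper's body presses on something with over 40 N, if the wrist force passes 120 N, or if a joint passes its speed limit or range.

## Working session

There is one attempt and no reset: what is moved stays moved. The work goes in short steps, Python scripts to look and compute and a shell command to move; the robot and the scene stay as the last step left them, time stands still between calls to the robot, and variables do not carry over. Pictures are saved under pics/ and viewed, at most 10 in all, crops included, and the job is handed in when it is done.

```bash
mkdir -p pics; cat > h.py <<'E'
import numpy as np,cv2
from station import bot
def px(cam,uv,d,m=None):
    m=m or bot.camera_model(cam);K=np.array(m["intrinsics"]);R=np.array(m["R"]);t=np.array(m["t"])
    c=np.linalg.inv(K)@np.array([uv[0],uv[1],1.])*d
    return R.T@(c-t)
def proj(cam,X):
    m=bot.camera_model(cam);c=np.array(m["R"])@X+np.array(m["t"]);p=np.array(m["intrinsics"])@c
    return p[:2]/p[2]
def ray(cam,uv):
    m=bot.camera_model(cam);R=np.array(m["R"]);t=np.array(m["t"])
    d=R.T@np.linalg.inv(np.array(m["intrinsics"]))@np.array([uv[0],uv[1],1.]);return -R.T@t,d/np.linalg.norm(d)
def tri(rs):
    A=sum(np.eye(3)-np.outer(d,d) for o,d in rs);b=sum((np.eye(3)-np.outer(d,d))@o for o,d in rs);return np.linalg.solve(A,b)
E
python3 - <<'E'
from h import *
np.set_printoptions(precision=4,suppress=True)
o=bot.get_obs();print(o["t"],o["eef_pos"],o["tool_rot"],o["contact_force"],o["gripper_width"])
for c in["scene","top","wrist"]:
    im,d=bot.read_camera(c);cv2.imwrite(f"pics/{c}0.png",im)
    m=bot.camera_model(c);print(c,-np.array(m["R"]).T@m["t"],np.array(m["R"])[2])
    for n in["template","grip","lip","seat","rack","rail","hanger","gap","levelling_beam","fingerboard_template"]:
        if c=="wrist" and n not in("template","hanger"):continue
        for r in bot.pinpoint(n,c)[:2]:
            u=r["at"];z=d[int(np.clip(u[1],0,399)),int(np.clip(u[0],0,639))];print(c,n,np.round(u),round(r["score"],2),px(c,u,z))
E
```

```text
0.0 [0.1674 0.6536 0.4037] [-0.      0.125   0.9922 -0.0009] [0.7416 0.0108 0.0527] 0.999291765020679
scene [0.9896 0.2055 0.6878] [-0.6252 -0.2734 -0.731 ]
scene template [263. 247.] 0.83 [ 0.6198 -0.0805  0.0504]
scene template [375. 332.] 0.58 [0.6881 0.1814 0.0298]
scene grip [386. 273.] 0.91 [0.6841 0.1764 0.2143]
scene grip [250. 179.] 0.86 [ 0.5972 -0.0989  0.2173]
scene lip [274. 210.] 0.63 [ 0.5963 -0.0595  0.1526]
scene lip [359. 278.] 0.55 [0.6595 0.1334 0.1339]
scene seat [257. 199.] 0.64 [ 0.5972 -0.0927  0.1678]
scene seat [380. 293.] 0.55 [0.6833 0.1744 0.1556]
scene rack [253. 261.] 0.59 [ 0.6634 -0.0777  0.0616]
scene rail [272. 136.] 0.41 [ 0.4591 -0.1324  0.2043]
scene hanger [433. 191.] 0.96 [0.4814 0.2028 0.2026]
scene gap [430. 199.] 0.83 [0.4956 0.202  0.1945]
scene levelling_beam [346. 165.] 0.84 [0.4755 0.0366 0.1982]
scene fingerboard_template [271. 135.] 0.63 [ 0.4584 -0.1339  0.2054]
top [0.4886 0.0287 1.0164] [ 0.0956 -0.0283 -0.995 ]
top template [372. 199.] 0.79 [ 0.5849 -0.0934  0.1038]
top template [250. 165.] 0.72 [0.6644 0.164  0.0494]
top grip [387. 192.] 0.88 [ 0.585  -0.1033  0.2293]
top grip [234. 146.] 0.72 [0.6696 0.1696 0.2196]
top lip [358. 197.] 0.82 [ 0.5829 -0.0594  0.1578]
top lip [258. 164.] 0.82 [0.6493 0.1343 0.151 ]
top seat [381. 197.] 0.97 [ 0.5864 -0.1084  0.1258]
top seat [242. 149.] 0.88 [0.6638 0.1554 0.2182]
top rack [370. 184.] 0.79 [ 0.62   -0.0938  0.0674]
top hanger [220. 252.] 0.51 [0.4797 0.1923 0.2171]
top gap [219. 242.] 0.65 [0.4964 0.1983 0.1911]
top levelling_beam [311. 256.] 0.65 [0.4721 0.0319 0.2159]
top fingerboard_template [406. 273.] 0.85 [ 0.4402 -0.1378  0.2149]
wrist [0.0925 0.6723 0.3738] [ 0.2918 -0.0749 -0.9535]
```

View pics/scene0.png

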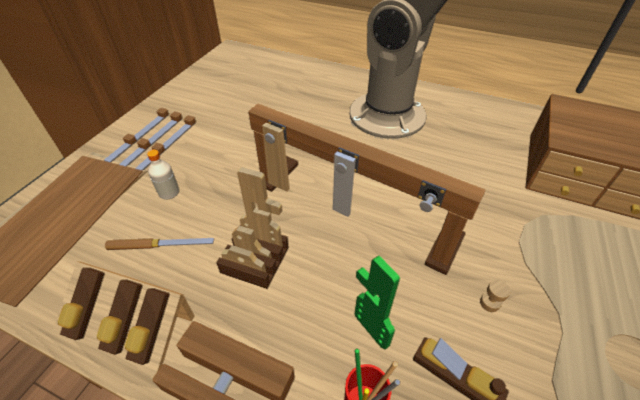

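View pics/top0.png

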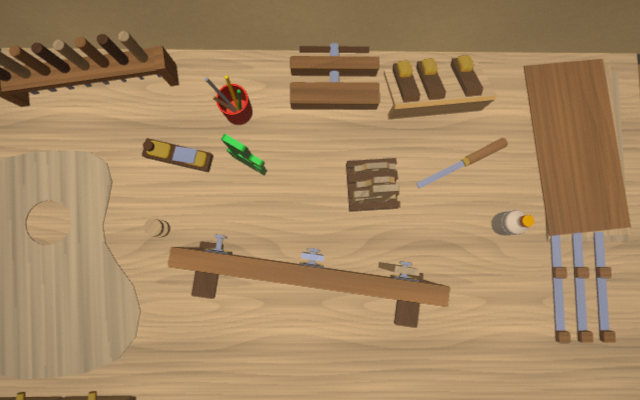

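Scene view: the plywood template stands in the rack kerf nearest the robot, with its grip at (250,179) and its lip towards +y. The free stud is at (432,197), the +y end of the rail. The green look-alike at (375,300) stays put. The top view agrees: rack at (373,185), free stud at (219,245).

```bash
cat >> h.py <<'E'
def cloud(cam,d,mask=None):
    m=bot.camera_model(cam);v,u=np.nonzero((d>0)&(mask if mask is not None else True))
    K=np.array(m["intrinsics"]);c=np.linalg.inv(K)@np.vstack([u,v,np.ones(len(u))])*d[v,u]
    return (np.array(m["R"]).T@(c-np.array(m["t"])[:,None])).T
def line(P):
    q=P[:,:2];c=np.median(q,0);w=np.linalg.svd(q-c)[2][0];w*=np.sign(w[1]) ;return c,np.degrees(np.arctan2(-w[0],w[1]))
E
python3 - <<'E'
from h import *
np.set_printoptions(precision=4,suppress=True)
for c in["top","scene"]:
    im,d=bot.read_camera(c);P=cloud(c,d)
    x,y,z=P.T
    T=P[(abs(x-.6)<.06)&(abs(y+.1)<.07)&(z>.165)&(z<.25)]
    print(c,"tang",len(T),T.min(0),T.max(0),line(T), "top",T[T[:,2]>.2].mean(0))
    R=P[(abs(x-.62)<.1)&(abs(y+.09)<.09)&(z>.035)&(z<.046)];print("rack",len(R),R.min(0),R.max(0),cv2.minAreaRect(R[:,:2].astype(np.float32)))
    L=P[(abs(z-.217)<.005)&(x<.55)&(x>.38)&(abs(y)<.3)];print("rail",len(L),line(L),L[:,1].min(),L[:,1].max(),cv2.minAreaRect(L[:,:2].astype(np.float32)))
    S=P[(abs(y-.2)<.03)&(x>.485)&(x<.54)&(z>.15)&(z<.23)];print("stud",len(S),S.min(0),S.max(0),S.mean(0))
for n in("gap","hanger","grip","lip","seat"):
    rs=[]
    for c in("top","scene"):
        l=bot.pinpoint(n,c)
        if n in("grip","lip","seat"):l=[r for r in l if abs(r["at"][0]-(380 if c=="top" else 260))<40]
        if l: rs.append(ray(c,l[0]["at"]))
    if len(rs)==2:print(n,tri(rs))
E
```

```text
top tang 328 [ 0.5839 -0.1271  0.165 ] [ 0.5988 -0.0583  0.2337] (array([ 0.588 , -0.0983]), np.float64(2.4555553105711545)) top [ 0.5904 -0.1012  0.2263]
rack 1118 [ 0.5675 -0.1635  0.035 ] [ 0.6833 -0.0477  0.046 ] ((0.6256675720214844, -0.10553200542926788), (0.11027510464191437, 0.10995644330978394), 3.4972076416015625)
rail 6296 (array([0.4382, 0.0279]), np.float64(-7.985329899658072)) -0.2151051980637618 0.2817174193104175 ((0.44685330986976624, 0.03223234415054321), (0.4999360144138336, 0.05905357003211975), 81.63507080078125)
stud 101 [0.4864 0.1865 0.1819] [0.5101 0.217  0.2015] [0.4992 0.1979 0.1932]
scene tang 803 [ 0.5831 -0.1251  0.165 ] [ 0.6013 -0.054   0.2327] (array([ 0.5968, -0.0964]), np.float64(7.082701907034363)) top [ 0.595  -0.0976  0.2197]
rack 1032 [ 0.5687 -0.1607  0.035 ] [ 0.6842 -0.045   0.0459] ((0.6266942024230957, -0.10244257748126984), (0.11015302687883377, 0.11071217060089111), 3.615755796432495)
rail 3856 (array([0.4471, 0.067 ]), np.float64(-7.934474500607395)) -0.21112779970357246 0.28496188001510075 ((0.44712188839912415, 0.03488913178443909), (0.49895769357681274, 0.06107591465115547), 81.70559692382812)
stud 223 [0.485  0.1885 0.1762] [0.5132 0.2228 0.2189] [0.4994 0.205  0.1925]
gap [0.4783 0.0363 0.2519]
hanger [0.4772 0.1984 0.1922]
lip [ 0.5857 -0.0623  0.1443]
seat [ 0.5839 -0.1062  0.1417]
```

```bash
python3 -m pendant '[[0.085,0,0,-0.033,7],[0.085,0,0,-0.033,7],[0.085,0,0,-0.033,7],[0.085,0,0,0,7],[0.085,0,0,0,7],[0.085,0,0,0,7],[0.085,0,0,0,7],[0.085,0,0,0,7],[0.085,0,0,0,7],[0.085,0,0,0,7],[0.085,0,0,0,2.1],[0.085,0,0,0,0]]' 40
cat > go.py <<'E'
import sys
from h import *
from scipy.spatial.transform import Rotation as Ro
def tr():
    o=bot.get_obs();w,x,y,z=o["tool_rot"];return o,Ro.from_quat([x,y,z,w]).as_matrix()
def rel(target):
    o,R=tr();return R.T@(np.array(target)-o["eef_pos"])
def yawto(deg): # turn (tool z) bringing tool y to world angle deg
    o,R=tr();a=np.degrees(np.arctan2(R[1,1],R[0,1]));return a-deg
E
python3 - <<'E'
from go import *
print(rel([0.52,0.33,.5]),rel([0.592,-.08,.5]),yawto(3.5),tr()[0]["q"])
E
```

```text
t: 2.85
eef_pos: [0.1673, 0.6539, 0.5037]
tool_rot: [0.0, 0.685, 0.728, 0.0]
contact_force: [-0.3, -0.6, -0.7]
gripper_width: 0.991
grasp_force: 0.0
[-0.34468714  0.33242372  0.00373526] [-0.75829347  0.37947484  0.00376675] -0.029825794001877792 [-1.6070508   0.41763116  0.28074564  1.4450882  -0.11693545  1.29531619
 -1.25682202]
```

```bash
python3 -m pendant '[[0.085,-0.0287,0.0277,0,0],[0.085,-0.0287,0.0277,0,0],[0.085,-0.0287,0.0277,0,0],[0.085,-0.0287,0.0277,0,0],[0.085,-0.0287,0.0277,0,0],[0.085,-0.0287,0.0277,0,0],[0.085,-0.0287,0.0277,0,0],[0.085,-0.0287,0.0277,0,0],[0.085,-0.0287,0.0277,0,0],[0.085,-0.0287,0.0277,0,0],[0.085,-0.0287,0.0277,0,0],[0.085,-0.0287,0.0277,0,0]]'
python3 - <<'E'
from go import *
print(rel([0.592,-.08,.49]),yawto(3.5),tr()[0]["q"])
E
```

```text
t: 3.85
eef_pos: [0.5216, 0.329, 0.504]
tool_rot: [-0.0, 0.684, 0.729, 0.0]
contact_force: [0.8, 0.6, -0.5]
gripper_width: 0.995
grasp_force: 0.0
[-0.41268303  0.04420343  0.01379931] 0.15223905156807804 [-1.01763916  0.32277371  0.46571811  1.60174605 -0.15093969  1.25228454
 -0.46160144]
```

```bash
python3 -m pendant '[[0.085,-0.0375,0.004,0,0],[0.085,-0.0375,0.004,0,0],[0.085,-0.0375,0.004,0,0],[0.085,-0.0375,0.004,0,0],[0.085,-0.0375,0.004,0,0],[0.085,-0.0375,0.004,0,0],[0.085,-0.0375,0.004,0,0],[0.085,-0.0375,0.004,0,0],[0.085,-0.0375,0.004,0,0],[0.085,-0.0375,0.004,0,0],[0.085,-0.0375,0.004,0.01,0],[0.085,0,0,0,0]]'
python3 - <<'E'
from go import *
np.set_printoptions(precision=4,suppress=True)
im,d=bot.read_camera("wrist");cv2.imwrite("pics/w1.png",im)
P=cloud("wrist",d)
x,y,z=P.T
print(rel([0.592,-.1,.49]))
for lo in(.16,.2,.215):
    T=P[(abs(x-.6)<.04)&(abs(y+.1)<.06)&(z>lo)&(z<.25)]
    if len(T):print(lo,len(T),T.min(0),T.max(0),np.median(T,0),line(T),cv2.minAreaRect(T[:,:2].astype(np.float32)))
for n in("grip","lip","seat"):
    for r in bot.pinpoint(n,"wrist")[:2]:
        u=r["at"];print(n,r["score"],u,px("wrist",u,d[int(u[1]),int(u[0])]))
E
```

```text
t: 4.85
eef_pos: [0.5887, -0.0873, 0.4932]
tool_rot: [0.001, 0.689, 0.725, -0.002]
contact_force: [-0.9, -0.3, 0.1]
gripper_width: 0.998
grasp_force: 0.0
[-0.0166  0.0021  0.0033]
0.16 1776 [ 0.5833 -0.1205  0.1602] [ 0.5995 -0.0461  0.2317] [ 0.5913 -0.0792  0.2288] (array([ 0.5913, -0.0792]), np.float64(3.838956980891117)) ((0.5912279486656189, -0.08343451470136642), (0.012015619315207005, 0.0742565169930458), 3.710498094558716)
0.2 1188 [ 0.5847 -0.1205  0.2003] [ 0.5995 -0.0731  0.2317] [ 0.5919 -0.092   0.2296] (array([ 0.5919, -0.092 ]), np.float64(3.8134829876736664)) ((0.5921049118041992, -0.09695643186569214), (0.012015619315207005, 0.04715587943792343), 3.710498094558716)
0.215 1107 [ 0.5847 -0.1205  0.2151] [ 0.5995 -0.0733  0.2317] [ 0.592  -0.0937  0.2296] (array([ 0.592 , -0.0937]), np.float64(3.8851114780724636)) ((0.5921086668968201, -0.09701520204544067), (0.012015619315207005, 0.047038089483976364), 3.710498094558716)
grip 0.91 [317.4, 212.8] [ 0.5913 -0.0867  0.2316]
grip 0.5 [342.7, 166.3] [ 0.6216 -0.0861  0.0695]
lip 0.64 [312.0, 145.0] [ 0.5852 -0.0474  0.1626]
```

View pics/w1.png

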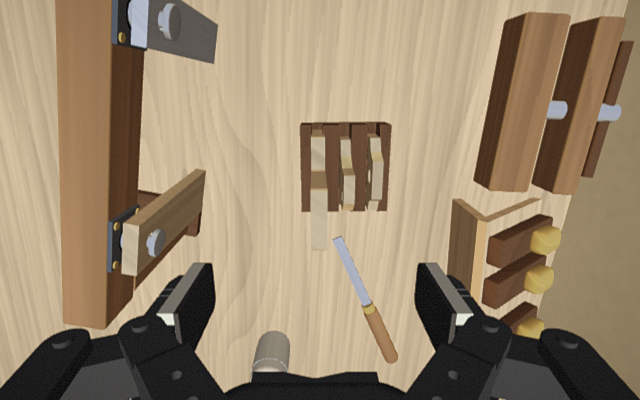

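Wrist view: tang top is at (318,220), between the pads in x, and the neighbours are low. The tang measures 12 x 47 mm with its top at z 0.231 and bottom at about 0.012, which fits the text.

```bash
python3 - <<'E'
from go import *
print(rel([0.5921,-.097,.369]),yawto(3.7))
E
```

```text
[-0.01990792  0.0009199   0.12460466] -0.04636170949592078
```

```bash
python3 -m pendant '[[0.05,-0.01,0.0005,0,0],[0.05,-0.01,0.0005,0,0],[0.05,0,0,0.02,0],[0.05,0,0,0.02,0],[0.05,0,0,0.02,0],[0.05,0,0,0.015,0],[0.05,0,0,0.015,0],[0.05,0,0,0.015,0],[0.05,0,0,0.01,0],[0.05,0,0,0.01,0],[0.05,0,0,0,0],[0.05,0,0,0,0]]' 40; python3 - <<'E'
from go import *
print(rel([0.5921,-.097,.369]),yawto(3.7))
E
```

```text
t: 6.05
eef_pos: [0.5921, -0.0984, 0.3687]
tool_rot: [-0.0, 0.685, 0.729, -0.0]
contact_force: [-0.5, 0.2, 0.7]
gripper_width: 0.584
grasp_force: 0.0
[ 1.40673483e-03  7.09909205e-05 -3.41279444e-04] -0.1664625056540614
```

```bash
python3 -m pendant '[[0.01,0.001,0,0,0],[0,0,0,0,0],[0,0,0,0,0],[0,0,0,0,0],[0,0,0,0,0],[0,0,0,0,0],[0,0,0,0,0]]' 50; python3 -m pendant '[[0,0,0,-0.003,0],[0,0,0,-0.006,0],[0,0,0,-0.01,0],[0,0,0,-0.015,0],[0,0,0,-0.015,0],[0,0,0,-0.015,0],[0,0,0,-0.015,0],[0,0,0,-0.015,0],[0,0,0,-0.01,0],[0,0,0,-0.006,0],[0,0,0,0,0],[0,0,0,0,0]]'; python3 - <<'E'
from go import *
np.set_printoptions(precision=4,suppress=True)
# rail measurement from fixed cams
for c in["top","scene"]:
    im,d=bot.read_camera(c);cv2.imwrite(f"pics/{c}2.png",im);P=cloud(c,d);x,y,z=P.T
    L=P[(abs(z-.217)<.004)&(x<.5)&(x>.38)&(abs(y-.03)<.26)]
    a=np.radians(-8.2);ex=np.array([np.cos(a),np.sin(a)]);ey=np.array([-np.sin(a),np.cos(a)])
    X=L[:,:2]@ex;Y=L[:,:2]@ey
    r=[]
    for lo in np.arange(Y.min(),Y.max(),.02):
        s=X[(Y>=lo)&(Y<lo+.02)]
        if len(s)>20:r.append((lo+.01,np.percentile(s,2),np.percentile(s,98)))
    r=np.array(r);print(c,Y.min(),Y.max(),"far edge fit",np.polyfit(r[:,0],r[:,2],1),"near",np.polyfit(r[:,0],r[:,1],1),np.median(r[:,2]-r[:,1]))
    u=P[(abs(y-.2)<.035)&(x>.46)&(x<.53)&(z>.15)&(z<.24)]
    q=np.c_[u[:,:2]@ex,u[:,:2]@ey,u[:,2]]
    for lo in np.arange(.42,.5,.004):
        s=q[(q[:,0]>=lo)&(q[:,0]<lo+.004)]
        if len(s)>3:print(round(lo,3),len(s),s.min(0)[1:],s.max(0)[1:])
im,d=bot.read_camera("wrist");cv2.imwrite("pics/w2.png",im)
E
```

```text
t: 6.63
eef_pos: [0.5924, -0.0974, 0.3695]
tool_rot: [0.001, 0.685, 0.729, 0.001]
contact_force: [-0.1, 0.6, 6.4]
gripper_width: 0.135
grasp_force: 49.9
t: 7.63
eef_pos: [0.5918, -0.0973, 0.4784]
tool_rot: [-0.0, 0.685, 0.729, -0.0]
contact_force: [-0.3, -0.2, -3.2]
gripper_width: 0.134
grasp_force: 49.0
top -0.022752119071339203 0.34504856705530296 far edge fit [-0.0082  0.4485] near [0.0042 0.409 ] 0.03449780625436677
0.42 7 [0.2877 0.2151] [0.2976 0.2192]
0.424 48 [0.2582 0.2127] [0.2989 0.2199]
0.428 83 [0.2292 0.2135] [0.2989 0.2203]
0.432 91 [0.2311 0.2137] [0.2996 0.22  ]
0.436 93 [0.2301 0.2133] [0.2994 0.2202]
0.44 94 [0.2302 0.2129] [0.2993 0.22  ]
0.444 88 [0.2314 0.1706] [0.3006 0.2198]
0.448 59 [0.2439 0.1781] [0.2864 0.2202]
0.452 14 [0.2607 0.1861] [0.273  0.1939]
0.456 11 [0.2631 0.1893] [0.271  0.1933]
0.46 13 [0.2628 0.1876] [0.2713 0.1944]
0.464 14 [0.2628 0.1877] [0.2727 0.1934]
0.468 11 [0.2628 0.1898] [0.2708 0.1938]
0.472 30 [0.2563 0.1905] [0.2789 0.2008]
0.476 6 [0.2569 0.1914] [0.2705 0.1991]
scene -0.1466525650460276 0.347813771984875 far edge fit [-0.0146  0.4518] near [0.0036 0.4102] 0.03424991127547422
0.42 4 [0.2889 0.2168] [0.2973 0.2189]
0.424 24 [0.2607 0.2162] [0.2987 0.2193]
0.428 53 [0.2323 0.2163] [0.2981 0.2195]
0.432 60 [0.229 0.216] [0.2997 0.2197]
0.436 69 [0.2304 0.2159] [0.3006 0.2204]
0.44 168 [0.2306 0.1685] [0.3012 0.2198]
0.444 337 [0.231 0.17 ] [0.3014 0.2197]
0.448 302 [0.2462 0.1742] [0.2898 0.2196]
0.452 16 [0.2611 0.1847] [0.2792 0.1979]
0.456 9 [0.2666 0.1882] [0.2748 0.1949]
0.46 11 [0.2652 0.1896] [0.2743 0.1949]
0.472 46 [0.2594 0.1801] [0.2811 0.2006]
0.476 69 [0.2594 0.1784] [0.2817 0.2008]
```

```bash
cat >> go.py <<'E'
A=np.radians(-8.0);EX=np.array([np.cos(A),np.sin(A),0]);EY=np.array([-np.sin(A),np.cos(A),0])
def W(X,Y,z):return X*EX+Y*EY+np.array([0,0,z])
def RF(p):return np.array([p@EX,p@EY,p[2]])
E
python3 - <<'E'
from go import *
np.set_printoptions(precision=4,suppress=True)
im,d=bot.read_camera("wrist");P=cloud("wrist",d);o,R=tr();Q=(P-o["eef_pos"])@R
T=Q[(abs(Q[:,1])<.02)&(abs(Q[:,0])<.06)&(Q[:,2]>.12)&(Q[:,2]<.24)]
print(len(T),T.min(0),T.max(0));t=T[T[:,2]<.145];print(len(t),t.min(0),t.max(0),np.median(t,0))
# stud in exact frame
for c in["top","scene"]:
    im,d=bot.read_camera(c);P=cloud(c,d)@np.c_[EX,EY,[0,0,1]]
    b=P[(abs(P[:,1]-.27)<.035)&(P[:,0]>.46)&(P[:,0]<.5)&(P[:,2]>.15)&(P[:,2]<.23)]
    print(c,b.min(0),b.max(0),np.percentile(b,[2,98],0))
print("yaw",yawto(-8),"now",RF(o["eef_pos"]),rel(W(.57,.18,.478)))
E
```

```text
11670 [-0.028 -0.02   0.12 ] [0.0472 0.0192 0.2265]
7205 [-0.028 -0.02   0.12 ] [0.0195 0.0192 0.145 ] [ 0.0083 -0.0003  0.1391]
top [0.4607 0.2548 0.1861] [0.4779 0.2782 0.2019] [[0.4611 0.255  0.1885]
 [0.4775 0.2753 0.2004]]
scene [0.4602 0.2571 0.178 ] [0.479  0.28   0.2007] [[0.4605 0.2585 0.1795]
 [0.4789 0.2789 0.2002]]
yaw 11.527261762063272 now [ 0.5995 -0.0138  0.4777] [0.1959 0.0097 0.    ]
```

View pics/w2.png

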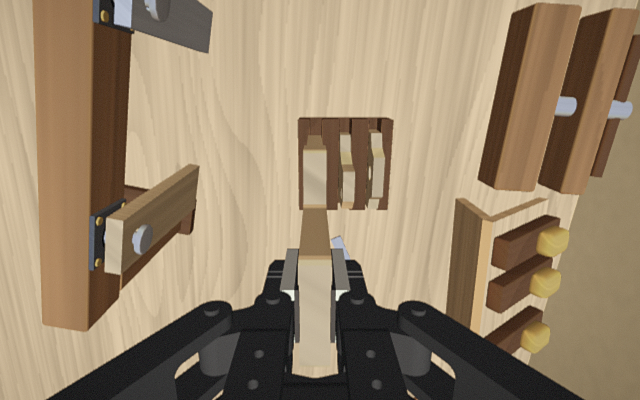

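Wrist view: template held between the pads, tang top at (315,310), and the neighbours undisturbed in the rack (340,165). The template's centre sits about 4.5 mm behind the grip axis.

```bash
python3 -m pendant '[[0,0,0,0,4],[0,0,0,0,4],[0,0,0,0,3.5],[0,0.015,-0.0025,0,0],[0,0.025,-0.004,0,0],[0,0.03,-0.004,0,0],[0,0.03,-0.004,0,0],[0,0.03,-0.004,0,0],[0,0.03,-0.004,0,0],[0,0.025,-0.004,0,0],[0,0.015,-0.003,0,0],[0,0,0,0,0]]'; python3 -m pendant '[[0,0,0,0,0],[0,0,0,0,0],[0,0,0,0,0]]';python3 - <<'E'
from go import *
np.set_printoptions(precision=4,suppress=True)
im,d=bot.read_camera("wrist");cv2.imwrite("pics/w3.png",im);o,R=tr();P=cloud("wrist",d);F=P@np.c_[EX,EY,[0,0,1]]
b=F[(abs(F[:,1]-.27)<.035)&(F[:,0]>.458)&(F[:,0]<.5)&(F[:,2]>.15)&(F[:,2]<.23)]
for lo in np.arange(.444,.49,.003):
    s=F[(F[:,0]>=lo)&(F[:,0]<lo+.003)&(abs(F[:,1]-.27)<.035)&(F[:,2]>.15)&(F[:,2]<.23)]
    if len(s)>3:print(round(lo,3),len(s),s.min(0)[1:],s.max(0)[1:])
Q=(P-o["eef_pos"])@R
T=Q[(abs(Q[:,1])<.012)&(abs(Q[:,0])<.07)&(Q[:,2]>.13)&(Q[:,2]<.24)];print(T.min(0),T.max(0))
L=T[(T[:,0]>.03)];print("lip",L.min(0),L.max(0),len(L))
print("yaw",yawto(-8),"now",RF(o["eef_pos"]),o["contact_force"],rel(W(.463,.187,.436)))
E
```

```text
t: 8.93
eef_pos: [0.5901, 0.1102, 0.4779]
tool_rot: [-0.001, 0.752, 0.659, 0.0]
contact_force: [0.1, 1.0, -2.0]
gripper_width: 0.134
grasp_force: 48.9
t: 9.18
eef_pos: [0.5906, 0.103, 0.4787]
tool_rot: [0.0, 0.755, 0.655, -0.0]
contact_force: [-0.4, -0.6, -1.7]
gripper_width: 0.133
grasp_force: 48.9
0.444 1863 [0.235  0.1501] [0.305  0.2183]
0.447 1122 [0.2428 0.1724] [0.3031 0.2185]
0.45 1080 [0.2432 0.1744] [0.2864 0.2187]
0.453 138 [0.2574 0.1804] [0.2762 0.1982]
0.456 64 [0.2621 0.1875] [0.2715 0.1931]
0.459 61 [0.2621 0.1886] [0.2715 0.1942]
0.462 68 [0.2621 0.1873] [0.2715 0.194 ]
0.465 63 [0.2621 0.1879] [0.2715 0.1941]
0.468 56 [0.2621 0.1883] [0.2715 0.1932]
0.471 26 [0.2552 0.1878] [0.2771 0.1995]
0.474 153 [0.2552 0.1867] [0.2788 0.2003]
0.477 342 [0.2552 0.1757] [0.2781 0.2006]
[-0.028 -0.012  0.13 ] [0.0471 0.012  0.2268]
lip [ 0.03   -0.0063  0.2048] [0.0471 0.0057 0.2268] 887
yaw -0.11691120747858541 now [0.5705 0.1843 0.4788] [-0.0343  0.3826 -2.3982] [ 0.0025 -0.1075  0.0428]
```

View pics/w3.png

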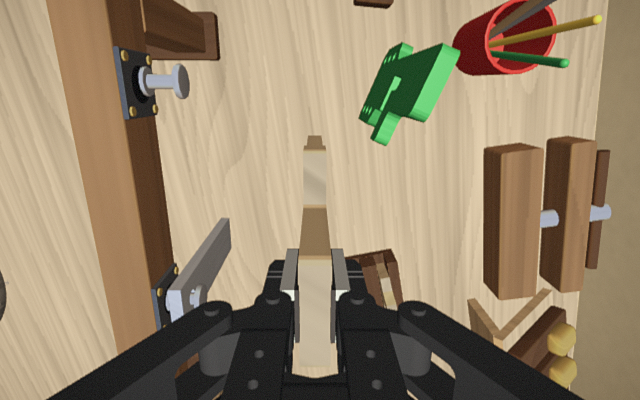

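Wrist view: free stud pin at (165,80) with its head at (181,81), the plate behind at (135,80), the levelling beam at (200,280) clear, and the green look-alike ahead on the bench. The pin measures Y 0.267, z 0.189 in the rail frame.

```bash
python3 -m pendant '[[0,0.0025,0,0.01,0],[0,0,0,0.011,0],[0,0,0,0.011,0],[0,0,0,0.011,0],[0,0,-0.015,0,0],[0,0,-0.02,0,0],[0,0,-0.02,0,0],[0,0,-0.02,0,0],[0,0,-0.015,0,0],[0,0,-0.01,0,0],[0,0,-0.007,0,0],[0,0,0,0,0]]'; python3 -m pendant '[[0,0,0,0,0],[0,0,0,0,0]]'; python3 - <<'E'
from go import *
np.set_printoptions(precision=4,suppress=True)
o,R=tr();print("now",RF(o["eef_pos"]),o["contact_force"],rel(W(.4635,.2668-.038+.0045,.434)))
im,d=bot.read_camera("wrist");cv2.imwrite("pics/w4.png",im);F=cloud("wrist",d)@np.c_[EX,EY,[0,0,1]]
for lo in np.arange(.444,.49,.003):
    s=F[(F[:,0]>=lo)&(F[:,0]<lo+.003)&(abs(F[:,1]-.27)<.035)&(F[:,2]>.15)&(F[:,2]<.23)]
    if len(s)>3:print(round(lo,3),len(s),s.min(0)[1:],s.max(0)[1:])
t=F[(F[:,2]>.285)&(F[:,2]<.305)&(abs(F[:,1]-.2)<.015)];print("tang top",np.percentile(t,[1,99],0))
l=F[(F[:,2]>.2)&(F[:,2]<.24)&(F[:,1]<.236)&(F[:,1]>.215)&(F[:,0]>.45)];print("lip",np.percentile(l,[1,99],0))
E
```

```text
t: 10.23
eef_pos: [0.4839, 0.1223, 0.4353]
tool_rot: [-0.0, 0.754, 0.656, -0.0]
contact_force: [-0.1, 0.5, -3.0]
gripper_width: 0.131
grasp_force: 49.6
t: 10.4
eef_pos: [0.4856, 0.1221, 0.4358]
tool_rot: [0.0, 0.755, 0.656, 0.0]
contact_force: [0.5, -0.1, -2.8]
gripper_width: 0.135
grasp_force: 49.6
now [0.4639 0.1885 0.4358] [ 0.5089 -0.1495 -2.772 ] [ 0.0448 -0.0003  0.0018]
0.444 1037 [0.235  0.1502] [0.305  0.2182]
0.447 628 [0.2426 0.1762] [0.2863 0.2185]
0.45 425 [0.2449 0.1751] [0.2854 0.2173]
0.453 101 [0.2618 0.1875] [0.2758 0.1935]
0.456 104 [0.2351 0.1878] [0.2714 0.2236]
0.459 122 [0.235  0.1878] [0.2714 0.2259]
0.462 116 [0.235  0.1877] [0.2714 0.2261]
0.465 123 [0.235  0.1883] [0.2714 0.2257]
0.468 107 [0.2351 0.1869] [0.2715 0.2261]
0.471 170 [0.2549 0.1849] [0.2779 0.1996]
0.474 213 [0.2549 0.1876] [0.278  0.2001]
0.477 65 [0.2555 0.188 ] [0.278  0.1998]
tang top [[0.4425 0.1854 0.2854]
 [0.4829 0.2075 0.3048]]
lip [[0.4578 0.2152 0.21  ]
 [0.4693 0.2354 0.2305]]
```

View pics/w4.png

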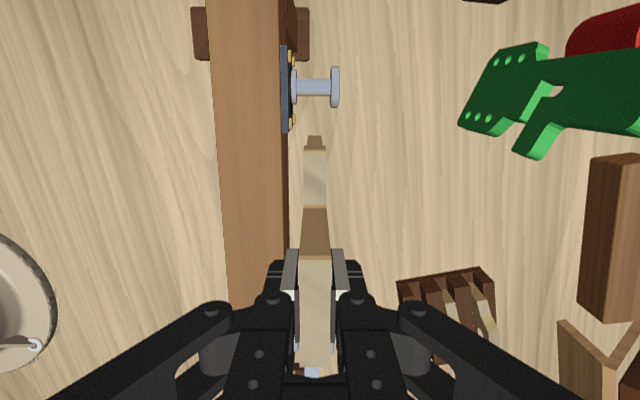

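Wrist view: the template's edge (315,180) lines up between the plate (287,90) and the stud head (335,87), and the pin runs between them at (313,88). Next: over the pin, then down by feel.

```bash
python3 -m pendant '[[0,0.005,0,0,0],[0,0.007,0,0,0],[0,0.007,0,0,0],[0,0.007,0,0,0],[0,0.007,0,0,0],[0,0.007,0,0,0],[0,0.005,0,0.002,0],[0,0,0,0.002,0],[0,0,0,0.002,0],[0,0,0,0.002,0],[0,0,0,0,0],[0,0,0,0,0]]'; python3 -m pendant '[[0,0,0,0.001,0],[0,0,0,0,0]]';  python3 - <<'E'
from go import *
o,R=tr();print("now",RF(o["eef_pos"]),o["contact_force"],o["torque"])
E
```

```text
t: 11.45
eef_pos: [0.4911, 0.1662, 0.4276]
tool_rot: [-0.0, 0.755, 0.656, -0.0]
contact_force: [0.5, -0.2, -2.1]
gripper_width: 0.134
grasp_force: 49.6
t: 11.62
eef_pos: [0.4911, 0.1665, 0.4267]
tool_rot: [-0.0, 0.755, 0.656, 0.0]
contact_force: [-0.9, 1.3, -2.9]
gripper_width: 0.128
grasp_force: 49.6
now [0.46314537 0.23327142 0.42665583] [-0.90674254  1.31881584 -2.94569319] [-0.02288293 -0.01765969 -0.06420625]
```

```bash
for i in 1; do python3 -m pendant '[[0,0,0,0.001,0],[0,0,0,0,0],[0,0,0,0,0]]' |sed -n '2p;4p'; done; python3 -m pendant '[[0,0,0,0.0005,0],[0,0,0,0,0],[0,0,0,0,0]]'|sed -n '2p;4p';python3 -m pendant '[[0,0,0,0.0005,0],[0,0,0,0,0],[0,0,0,0,0]]'|sed -n '2p;4p'
```

```text
eef_pos: [0.4911, 0.1667, 0.4257]
contact_force: [0.8, 0.3, -2.4]
eef_pos: [0.4911, 0.1667, 0.4252]
contact_force: [-0.6, 0.3, -2.4]
eef_pos: [0.4911, 0.1667, 0.4246]
contact_force: [0.7, -0.6, -3.1]
```

```bash
python3 -m pendant '[[0,0,0,0.0005,0],[0,0,0,0,0],[0,0,0,0,0]]'|sed -n '2p;4p';python3 -m pendant '[[0,0,0,0.0005,0],[0,0,0,0,0],[0,0,0,0,0]]'|sed -n '2p;4p'
```

```text
eef_pos: [0.4911, 0.1667, 0.4241]
contact_force: [0.3, 0.6, -2.6]
eef_pos: [0.4911, 0.1667, 0.4236]
contact_force: [0.8, -0.0, -3.2]
```

```bash
python3 -m pendant '[[0,0,0,0.0005,0],[0,0,0,0,0],[0,0,0,0,0]]'|sed -n '2p;4p';python3 -m pendant '[[0,0,0,0.0005,0],[0,0,0,0,0],[0,0,0,0,0]]'|sed -n '2p;4p'
```

```text
eef_pos: [0.4911, 0.1667, 0.4232]
contact_force: [0.0, 0.5, -2.8]
eef_pos: [0.4912, 0.1667, 0.4229]
contact_force: [-1.6, -0.5, 1.1]
```

```bash
python3 -m pendant '[[0,0,0,0.0005,0],[0,0,0,0,0],[0,0,0,0,0]]'|sed -n '2p;4p';python3 - <<'E'
from go import *
o,R=tr();print("now",RF(o["eef_pos"]),o["contact_force"],o["torque"])
E
```

```text
eef_pos: [0.4912, 0.1666, 0.4227]
contact_force: [-2.5, -1.6, 5.4]
now [0.46328367 0.23330953 0.42268726] [-2.47135181 -1.63427139  5.39793583] [-0.18529708  0.54678631  0.05180969]
```

Contact at TCP z ≈ 0.423, within about 1 mm of the expected 0.424. I'll ease off to light pressure and slide on.

```bash
python3 -m pendant '[[0,0,0,-0.0009,0],[0,0,0,0,0],[0,0,0,0,0],[0,0.002,0,0,0],[0,0.002,0,0,0],[0,0.002,0,0,0],[0,0.002,0,0,0],[0,0,0,0,0]]'|sed -n '2p;4p';python3 -m pendant '[[0,0.002,0,0,0],[0,0.002,0,0,0],[0,0.002,0,0,0],[0,0,0,0,0],[0,0,0,0,0]]'|sed -n '2p;4p'; python3 - <<'E'
from go import *
o,R=tr();print("now",RF(o["eef_pos"]),o["contact_force"],o["torque"])
E
```

```text
eef_pos: [0.4922, 0.1753, 0.423]
contact_force: [-0.0, -0.3, -0.8]
eef_pos: [0.493, 0.1811, 0.423]
contact_force: [0.1, 1.0, -1.1]
now [0.46298002 0.24799043 0.42302823] [ 0.0803814   1.00808227 -1.10026842] [ 0.07785114 -0.06976447 -0.00099913]
```

```bash
python3 -m pendant '[[0,0.0015,0,0,0],[0,0.0015,0,0,0],[0,0.0015,0,0,0],[0,0.0015,0,0,0],[0,0,0,0,0]]'|sed -n '2p;4p';python3 -m pendant '[[0,0.0015,0,0,0],[0,0.0015,0,0,0],[0,0.0015,0,0,0],[0,0.0015,0,0,0],[0,0,0,0,0]]'|sed -n '2p;4p';
```

```text
eef_pos: [0.4939, 0.187, 0.423]
contact_force: [-0.1, -0.5, -1.3]
eef_pos: [0.4947, 0.193, 0.4231]
contact_force: [0.2, -0.8, -2.1]
```

```bash
python3 -m pendant '[[0,0.0015,0,0,0],[0,0.0015,0,0,0],[0,0.0015,0,0,0],[0,0.0015,0,0,0],[0,0,0,0,0]]'|sed -n '2p;4p';python3 - <<'E'
from go import *
o,R=tr();print("now",RF(o["eef_pos"]),o["contact_force"],o["torque"])
E
```

```text
eef_pos: [0.4955, 0.199, 0.423]
contact_force: [-0.4, 0.2, -2.4]
now [0.46297765 0.26598815 0.4230041 ] [-0.3611561   0.17647448 -2.43176737] [ 0.05500281 -0.04820494  0.01759926]
```

```bash
python3 -m pendant '[[0,0.001,0,0,0],[0,0.001,0,0,0],[0,0.001,0,0,0],[0,0.001,0,0,0],[0,0,0,0,0],[0,0,0,0,0]]'|sed -n '2p;4p';python3 -m pendant '[[0,0.0007,0,0,0],[0,0,0,0,0],[0,0,0,0,0]]'|sed -n '2p;4p';python3 -m pendant '[[0,0.0007,0,0,0],[0,0,0,0,0],[0,0,0,0,0]]'|sed -n '2p;4p'
```

```text
eef_pos: [0.4961, 0.2025, 0.4231]
contact_force: [-0.4, -1.4, -1.8]
eef_pos: [0.4962, 0.2031, 0.4231]
contact_force: [0.1, -0.5, -3.0]
eef_pos: [0.4963, 0.2038, 0.4231]
contact_force: [-0.5, -0.2, -3.2]
```

```bash
python3 -m pendant '[[0,0.0006,0,0,0],[0,0,0,0,0],[0,0,0,0,0]]'|sed -n '2p;4p';python3 -m pendant '[[0,0.0006,0,0,0],[0,0,0,0,0],[0,0,0,0,0]]'|sed -n '2p;4p'
```

```text
eef_pos: [0.4964, 0.2044, 0.4231]
contact_force: [-0.2, 0.9, -3.6]
eef_pos: [0.4964, 0.205, 0.4231]
contact_force: [-0.2, -0.9, -2.9]
```

```bash
python3 -m pendant '[[0,0.0006,0,0,0],[0,0,0,0,0],[0,0,0,0,0]]'|sed -n '2p;4p';python3 -m pendant '[[0,0.0006,0,0,0],[0,0,0,0,0],[0,0,0,0,0]]'|sed -n '2p;4p'
```

```text
eef_pos: [0.4965, 0.2056, 0.4231]
contact_force: [0.4, -0.5, -2.3]
eef_pos: [0.4966, 0.2062, 0.4231]
contact_force: [-0.5, -0.3, -2.3]
```

```bash
python3 -m pendant '[[0,0.0006,0,0,0],[0,0,0,0,0],[0,0,0,0,0]]'|sed -n '2p;4p';python3 - <<'E'
from go import *
o,R=tr();print("now",RF(o["eef_pos"]),o["contact_force"],o["torque"])
E
```

```text
eef_pos: [0.4967, 0.2065, 0.423]
contact_force: [0.4, -1.4, -1.7]
now [0.46312673 0.27361946 0.42304776] [ 0.41926681 -1.43564699 -1.68506233] [-0.33730017  0.02059595  0.01645393]
```

Wall felt at Y 0.2734 (expected 0.2726). I'll back off 1.8 mm and lower.

```bash
python3 -m pendant '[[0,-0.0018,0,0,0],[0,0,0,0,0],[0,0,0,0.001,0],[0,0,0,0.001,0],[0,0,0,0.001,0],[0,0,0,0,0],[0,0,0,0,0]]'|sed -n '2p;4p'; python3 -m pendant '[[0,0,0,0.001,0],[0,0,0,0.001,0],[0,0,0,0,0],[0,0,0,0,0]]'|sed -n '2p;4p'; python3 - <<'E'
from go import *
o,R=tr();print("now",RF(o["eef_pos"]),o["contact_force"],o["torque"])
E
```

```text
eef_pos: [0.4964, 0.205, 0.42]
contact_force: [-0.9, -1.2, -2.8]
eef_pos: [0.4964, 0.205, 0.418]
contact_force: [-0.5, 0.0, -1.6]
now [0.4630548  0.27206292 0.41801376] [-0.46299383  0.04353781 -1.59072561] [-0.00929532 -0.02310221  0.00273683]
```

```bash
python3 -m pendant '[[0,0,0,0.0015,0],[0,0,0,0.0015,0],[0,0,0,0.0015,0],[0,0,0,0.0015,0],[0,0,0,0,0],[0,0,0,0,0]]'|sed -n '2p;4p'; python3 -m pendant '[[0,0,0,0.0015,0],[0,0,0,0.0015,0],[0,0,0,0.0015,0],[0,0,0,0,0],[0,0,0,0,0]]'|sed -n '2p;4p'
```

```text
eef_pos: [0.4964, 0.2049, 0.4119]
contact_force: [0.9, -0.6, -1.9]
eef_pos: [0.4964, 0.205, 0.4075]
contact_force: [0.1, -0.6, -2.1]
```

```bash
python3 -m pendant '[[0,0,0,0.001,0],[0,0,0,0,0],[0,0,0,0,0]]'|sed -n '2p;4p'; python3 -m pendant '[[0,0,0,0.0007,0],[0,0,0,0,0],[0,0,0,0,0]]'|sed -n '2p;4p'; python3 - <<'E'
from go import *
o,R=tr();print("now",RF(o["eef_pos"]),o["contact_force"],o["torque"])
E
```

```text
eef_pos: [0.4965, 0.2049, 0.4066]
contact_force: [-0.6, -0.2, -3.3]
eef_pos: [0.4965, 0.2049, 0.4059]
contact_force: [-0.5, -0.1, -2.7]
now [0.46310531 0.27204503 0.40588685] [-0.48147307 -0.0832077  -2.73195477] [-0.04789361 -0.04206963 -0.02541842]
```

```bash
python3 -m pendant '[[0,0,0,0.0005,0],[0,0,0,0,0],[0,0,0,0,0]]'|sed -n '2p;4p'; python3 -m pendant '[[0,0,0,0.0005,0],[0,0,0,0,0],[0,0,0,0,0]]'|sed -n '2p;4p'
```

```text
eef_pos: [0.4964, 0.205, 0.4054]
contact_force: [0.4, -0.3, -3.0]
eef_pos: [0.4965, 0.205, 0.4051]
contact_force: [-1.0, -0.4, -0.4]
```

```bash
python3 -m pendant '[[0,0,0,0.0004,0],[0,0,0,0,0],[0,0,0,0,0]]'|sed -n '2p;4p'; python3 - <<'E'
from go import *
o,R=tr();print("now",RF(o["eef_pos"]),o["contact_force"],o["torque"])
E
```

```text
eef_pos: [0.4966, 0.205, 0.405]
contact_force: [-1.5, 0.0, 4.2]
now [0.46322756 0.27208648 0.40495143] [-1.49245725  0.0092028   4.19184991] [-0.14711706  0.53281459 -0.03523661]
```

Seat contact at TCP z 0.405, exactly 18 mm below the lip contact. Easing off and checking before release.

```bash
python3 -m pendant '[[0,0,0,-0.0003,0],[0,0,0,0,0],[0,0,0,0,0]]'|sed -n '2p;4p'; python3 - <<'E'
from go import *
im,d=bot.read_camera("scene");cv2.imwrite("pics/s5.png",cv2.resize(im[120:300,330:530],None,fx=3,fy=3))
E
```

```text
eef_pos: [0.4965, 0.205, 0.405]
contact_force: [-0.4, -0.4, 4.6]
```

View pics/s5.png

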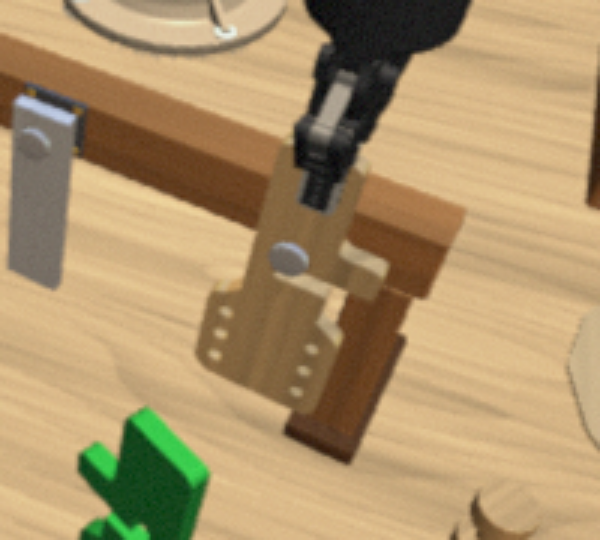

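The crop shows the template in front of the rail with the stud head over its seat at (288,258) and the lip to the right at (360,270). It is behind the head and seated, so I'll release gently.

```bash
python3 -m pendant '[[0.02,0,0,-0.0003,0],[0.03,0,0,0,0],[0.04,0,0,0,0],[0.045,0,0,0,0],[0.045,0,0,0,0],[0.045,0,0,0,0]]'; python3 -m pendant '[[0.045,0,0,-0.003,0],[0.045,0,0,-0.006,0],[0.045,0,0,-0.01,0],[0.045,0,0,-0.015,0],[0.045,0,0,-0.015,0],[0.045,0,0,-0.015,0],[0.045,0,0,-0.015,0],[0.045,0,0,-0.01,0],[0.045,0,0,0,0],[0.045,0,0,0,0],[0.045,0,0,0,0],[0.045,0,0,0,0]]'; python3 - <<'E'
from go import *
for i in range(2):
    im,d=bot.read_camera("scene")
cv2.imwrite("pics/s6.png",im)
E
```

```text
t: 22.08
eef_pos: [0.4965, 0.205, 0.405]
tool_rot: [0.0, 0.755, 0.656, -0.0]
contact_force: [-0.1, -0.1, 0.2]
gripper_width: 0.527
grasp_force: 0.0
t: 23.08
eef_pos: [0.4962, 0.205, 0.4932]
tool_rot: [-0.0, 0.755, 0.656, -0.001]
contact_force: [0.1, 0.4, 0.5]
gripper_width: 0.531
grasp_force: 0.0
```

View pics/s6.png

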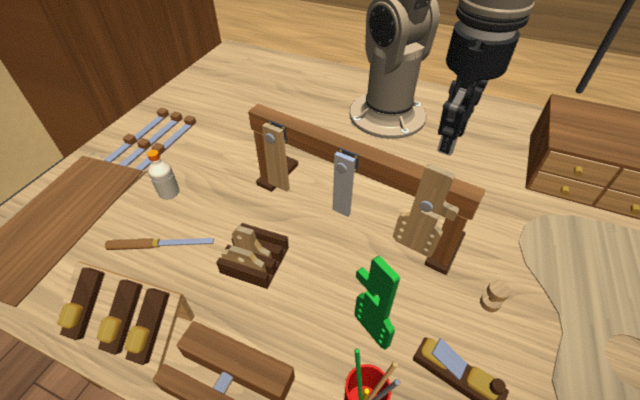

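The template hangs upright on the free stud at (427,207), the gripper is clear above it, and the other pieces are unchanged.

```bash
python3 -c "
from station import bot
print(bot.hand_in())"
```

```text
the job is handed in; nothing more can be done
None
```

The headstock template hangs fully seated on the free stud behind its head, the other pieces look undisturbed, the gripper is clear, and the job was handed in at about 23 s of robot time.

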